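# Swap the spent cartridges in the reagent dock

### The arm

A 6-joint arm with a two-finger parallel gripper is mounted at the origin on the work surface. World frame = base frame: x ahead of the robot, y to its left, z up, the work surface at z = 0. Lengths are in mm, angles in rad, forces in N, time in s.
With the tool pointing down it reaches from about 225 to 725 mm from the base axis. Payload 3.1 kg.
Tool frame: the origin (TCP) lies at the very end of the fingers, on their centre line; the grasp point (between the pads) lies manip.grip_point_offset behind it (manip.grip_point_offset is the distance from the TCP to the grasp point, in mm); z points along the fingers, y is the line along which they close (so a half turn about z gives the same grasp; the last joint's range is limited). The gripper opens to 85 mm and grips with 20 to 120 N. Pads are 22 mm wide; open, the fingers measure 114 mm over their backs; the gripper's body (76 mm by 85 mm) begins 54 mm behind the grasp point. The pads swing forward as they close: fully open they stand 13 mm farther back than shut.
Start: joints at [1.152, 0.048, 0.099, 1.622, 0, 1.443], TCP at [150.535, 502.948, 231.312] pointing down, gripper open.
Joint ranges: [-2.91, 2.91], [-0.99, 1.94], [-1.21, 1.42], [-2.12, 2.29], [-1.49, 1.47], [-3.14, 3.14]. Speed limits (rad/s): [2.79, 2.79, 3.14, 3.14, 3.14, 3.14].

### API

Orientations are given as a unit quaternion [w, x, y, z].
In Python, from bench import manip, viewer, job gives the robot as it stands. The module is installed in compiled form; this text tells all that it offers.
- The arm moves only by the tool move_arm, never from a script. Its argument "plan" is a list that holds one entry, the list of rows, each a list of 5 numbers: the opening in per cent of the stroke, from 0 (shut) to 100 (fully open), then the shift along the world's x, y, z in m, then the turn about the world's z in degrees. A call has 1 to 20 rows; each row is the pose to reach, as a shift and turn from the pose commanded when the call began; what a row does not reach only later rows make up. A row lasts 1/8 s, in which the tool goes at most 62.5 mm and 10.7 degrees, less where a joint would pass 70% of its speed; a pose out of reach is approached as far as the arm can. A call with a gripper value outside its range is refused whole. The fingers move at their own pace and stop on an object; "newtons" is the grip in N (left out, the last holds). Time passes only in rows, so rows that repeat a pose let the fingers close. It gives the time, the measured TCP pose, the force, the opening and the grip force at its end, in the units of the state.
- manip.observe(): the state, without advancing time (a new reading comes with each control period).
- viewer.camera(name): name is "side" or "top" or "wrist"; returns a dict with "frame" (400x640x3 uint8, blue, green, red), "range_z" (400x640 float32, mm along the optical axis (not along the pixel's ray), 0 where there is no reading), "camera_matrix" (3x3 intrinsics, pixels), "k1" (the pictures are not rectified: a ray, as slopes to the right and down, at radius r is drawn at 1 + k1 r^2 times it, then the intrinsics apply), "rvec" (rotation vector, rad) and "tvec" (3), from world to camera coordinates, as OpenCV has them; the wrist camera has in their place "mount" (4x4, takes a point from camera to tool coordinates, whose origin is the TCP and whose axes are the flange's). Camera axes: x right, y down, z forward; pixel columns grow to the right and rows downward; lengths in mm; the calibration is good to about 2 mm. A picture is of the moment at which its call begins: read the wrist's pose just before it.
- job.finish_job(): hands the job in; it is judged then, once.
The state is a dict: "clock": time; "qpos": joint angles; "qvel": joint speeds; "joint_torque": joint torques, N m; "ee_pos": TCP position; "tcp_rot": TCP orientation; "ft_force": force on the tool from outside, world axes, zero at the start; "torque": the same for the moment, N m; "gripper_width": opening from 0.0 (shut) to 1.0 (fully open); "gripper_force": force on a finger pad.
Only numpy, scipy, OpenCV 4.12 (cv2) and the standard library are available. Lean on these libraries where they do the work, as an engineer would, in place of code of your own. Each camera call takes 0.05 s, during which the arm holds its last target. There are 200 camera calls.

### The job

Pull every spent (red-tabbed) cartridge up out of the dock and put it in the red waste tub, and set the three fresh (green-tabbed) cartridges upright into the empty lanes, notched end to the back and each pressed down fully home, leaving the white cartridges in use standing undisturbed and the things around unmoved. When the dock is full, press the blue start button and let it go.

Things in the scene. Friction and masses are not known exactly. Their poses are not given: they have to be found in the camera images.
- dock: fixed white and grey cartridge dock. Origin: centre of its channel, at bench height; x to the back (roller side), y along the row towards the button end. Channel open above, no dividers, 67 mm long (x), 194 wide (y), floor 20 mm up, walls 54 mm up. Cartridges stand across it at yaw 0, notched end to +x
- lanes (a point): centre of the dock's channel floor. Six lanes side by side, centres at dock x = 0 and y = -80, -48, -16, 16, 48, 80 mm, so a gap between two neighbours is 34 mm wide for a 30 mm cartridge
- latch (a point): middle of the dock's back wall at the height (41.5 mm) of its six sprung steel rollers, one a lane, which stick 5 mm into the channel and snap into a cartridge's notch: pulling one out straight up takes about 5 to 10 N; a new one must be pressed down over the last 20 mm with about as much until it stands on the floor
- fresh_1: fresh cartridge, green tab, white body, on the bench at +y; body 64 mm long (x), 30 wide (y), 60 tall, about 0.18 kg; grip tab on top, 40 long (x), 16 wide, 60 to 86 mm up: grip its two ends from above, closing along x. Notched end (+x): black bar on top, 4 mm deep black notch across it 14.5 to 28.5 mm up. Origin: centre of the underside; z up
- fresh_1_back (a point): middle of the lower edge of fresh_1's notched end, 32 mm along +x from its origin
- fresh_2: fresh cartridge, green tab, white body, on the bench at +y; body 64 mm long (x), 30 wide (y), 60 tall, about 0.18 kg; grip tab on top, 40 long (x), 16 wide, 60 to 86 mm up: grip its two ends from above, closing along x. Notched end (+x): black bar on top, 4 mm deep black notch across it 14.5 to 28.5 mm up. Origin: centre of the underside; z up
- fresh_2_back (a point): middle of the lower edge of fresh_2's notched end, 32 mm along +x from its origin
- fresh_3: fresh cartridge, green tab, white body, on the bench at +y; body 64 mm long (x), 30 wide (y), 60 tall, about 0.18 kg; grip tab on top, 40 long (x), 16 wide, 60 to 86 mm up: grip its two ends from above, closing along x. Notched end (+x): black bar on top, 4 mm deep black notch across it 14.5 to 28.5 mm up. Origin: centre of the underside; z up
- fresh_3_back (a point): middle of the lower edge of fresh_3's notched end, 32 mm along +x from its origin
- spent_1: spent cartridge, red tab, grey body, in a dock lane, or absent (lane empty); body 64 mm long (x), 30 wide (y), 60 tall, about 0.18 kg; grip tab on top, 40 long (x), 16 wide, 60 to 86 mm up: grip its two ends from above, closing along x. Notched end (+x): black bar on top, 4 mm deep black notch across it 14.5 to 28.5 mm up. Origin: centre of the underside; z up
- spent_2: spent cartridge, red tab, grey body, in a dock lane, or absent (lane empty); body 64 mm long (x), 30 wide (y), 60 tall, about 0.18 kg; grip tab on top, 40 long (x), 16 wide, 60 to 86 mm up: grip its two ends from above, closing along x. Notched end (+x): black bar on top, 4 mm deep black notch across it 14.5 to 28.5 mm up. Origin: centre of the underside; z up
- spent_3: spent cartridge, red tab, grey body, in a dock lane, or absent (lane empty); body 64 mm long (x), 30 wide (y), 60 tall, about 0.18 kg; grip tab on top, 40 long (x), 16 wide, 60 to 86 mm up: grip its two ends from above, closing along x. Notched end (+x): black bar on top, 4 mm deep black notch across it 14.5 to 28.5 mm up. Origin: centre of the underside; z up
- kept_1: cartridge in use, white tab, white body, in a dock lane; it stays; body 64 mm long (x), 30 wide (y), 60 tall, about 0.18 kg; grip tab on top, 40 long (x), 16 wide, 60 to 86 mm up: grip its two ends from above, closing along x. Notched end (+x): black bar on top, 4 mm deep black notch across it 14.5 to 28.5 mm up. Origin: centre of the underside; z up
- kept_2: cartridge in use, white tab, white body, in a dock lane; it stays; body 64 mm long (x), 30 wide (y), 60 tall, about 0.18 kg; grip tab on top, 40 long (x), 16 wide, 60 to 86 mm up: grip its two ends from above, closing along x. Notched end (+x): black bar on top, 4 mm deep black notch across it 14.5 to 28.5 mm up. Origin: centre of the underside; z up
- kept_3: cartridge in use, white tab, white body, in a dock lane; it stays; body 64 mm long (x), 30 wide (y), 60 tall, about 0.18 kg; grip tab on top, 40 long (x), 16 wide, 60 to 86 mm up: grip its two ends from above, closing along x. Notched end (+x): black bar on top, 4 mm deep black notch across it 14.5 to 28.5 mm up. Origin: centre of the underside; z up
- tub: loose red waste tub, open above, outside 150 mm (x) by 180 mm (y) by 50 mm tall, walls and floor 5 mm, 600 g, at the robot's right (-y). Origin: centre of the underside
- start (a joint): the dock's blue round start button, 28 mm across, pressed straight down: 0 = up, 0.006 m = fully down, which takes 5 N; springs back
- start_top (a point): centre of the start button's top face
- tube_rack: yellow tube rack, 75 x 125 x 40 mm, a bystander; origin: centre of the underside
- jar: amber jar with a white cap, 60 mm across, 85 mm tall, a bystander; origin: centre of the underside
- beaker: glass beaker, 64 mm across, 75 mm tall, a bystander; origin: centre of the underside
Mind the look-alikes: they are no part of the job. What is shaped like the kept_1 but purple is not meant.

How it is judged (in metres and radians):
On the way, in this order (a step that is already met when the one before it is completed fails the run):
1. every spent cartridge is in the tub and all three fresh ones stand home in the dock (x of fresh_1 in the frame of dock between -0.005 and 0.005 m and y of fresh_1 in the frame of dock between -0.088 and 0.088 m and z of fresh_1 in the frame of dock between 0.016 and 0.0235 m and angle between each of fresh_1, fresh_2, fresh_3's own z axis and vertical below 0.07 rad and angle between the x axis of each of fresh_1, fresh_2, fresh_3 and the x axis of dock, either way round below 0.1 rad and x of each of fresh_1_back, fresh_2_back, fresh_3_back in the frame of dock above 0.02 m and x of fresh_2 in the frame of dock between -0.005 and 0.005 m and y of fresh_2 in the frame of dock between -0.088 and 0.088 m and z of fresh_2 in the frame of dock between 0.016 and 0.0235 m and x of fresh_3 in the frame of dock between -0.005 and 0.005 m and y of fresh_3 in the frame of dock between -0.088 and 0.088 m and z of fresh_3 in the frame of dock between 0.016 and 0.0235 m and x of spent_1 in the frame of tub between -0.073 and 0.073 m and y of spent_1 in the frame of tub between -0.088 and 0.088 m and z of spent_1 in the frame of tub between -0.005 and 0.1 m and x of spent_2 in the frame of tub between -0.073 and 0.073 m and y of spent_2 in the frame of tub between -0.088 and 0.088 m and z of spent_2 in the frame of tub between -0.005 and 0.1 m and x of spent_3 in the frame of tub between -0.073 and 0.073 m and y of spent_3 in the frame of tub between -0.088 and 0.088 m and z of spent_3 in the frame of tub between -0.005 and 0.1 m and linear speed of each of fresh_1, fresh_2, fresh_3, spent_1, spent_2, spent_3 below 0.03 m/s), for 0.2 s.
2. then the start button is pressed down (value of joint start above 0.004 m), for 0.05 s.
At the end, for the whole second after the job is handed in: Fresh ones upright on the dock floor (height within 4 mm, middle within 5 mm, tilt under 0.07, turn under 0.1 rad), notched end to the back; spent ones in the tub; white ones upright within 8 mm of their start; button up; all at rest (all of step 1 and distance of each of kept_1, kept_2, kept_3 from where it was at the start of the episode below 0.008 m and angle between each of kept_1, kept_2, kept_3's own z axis and vertical below 0.1 rad and value of joint start below 0.002 m); the robot touches nothing.
It fails at once if a white cartridge in use is pushed aside by more than 15 mm, lifted out or tipped (distance of any of kept_1, kept_2, kept_3 from where it was at the start of the episode above 0.015 m or angle between any of kept_1, kept_2, kept_3's own z axis and vertical above 0.25 rad).
It fails at once if a bystander (tube rack, jar, beaker) is moved more than 30 mm (distance of any of tube_rack, jar, beaker from where it was at the start of the episode above 0.03 m).
Of spent_1, spent_2, spent_3 only 1 to 3 are there at a start; the rules pass over those that are not, and their reading is None.
At some moment in a run one of tub may be knocked a few centimetres aside while the robot is not near it.
It also fails if it takes over 210 s, if anything falls off the work surface, if the arm or the gripper's body presses on something with over 40 N, if the wrist force passes 120 N, or if a joint passes its speed limit or range.

## Working session

There is one attempt and no reset: what is moved stays moved. The work goes in short steps, Python scripts to look and compute and a tool call to move; the robot and the scene stay as the last step left them, time stands still between calls to the robot, and variables do not carry over. Pictures are saved under pics/ and viewed, at most 14 in all, crops included, and the job is handed in when it is done.

Besides the shell and the picture viewer there is one more tool, called after "Request:" by a JSON object that holds its "op" and its "data". move_arm: Moves the arm, as the interface text tells. Its arguments: {"type":"object","properties":{"plan":{"type":"array"},"newtons":{"type":"number"}},"required":["plan"]}

```bash
mkdir -p pics
cat > h.py <<'E'
import numpy as np, cv2
from bench import manip, viewer, job
from scipy.spatial.transform import Rotation as R
def cloud(c, T=None):
    """world xyz (mm) per pixel"""
    K=np.array(c["camera_matrix"]);k1=c["k1"];z=c["range_z"]
    v,u=np.mgrid[0:400,0:640].astype(float)
    p=cv2.undistortPoints(np.stack([u.ravel(),v.ravel()],1)[:,None],K,np.array([k1,0,0,0.]))[:,0]
    P=np.c_[p,np.ones(len(p))]*z.reshape(-1,1)
    if "mount" in c:
        M=np.array(c["mount"]);P=P@M[:3,:3].T+M[:3,3]
        q=T["tcp_rot"];P=P@R.from_quat([q[1],q[2],q[3],q[0]]).as_matrix().T+np.array(T["ee_pos"])
    else:
        Rm=cv2.Rodrigues(np.array(c["rvec"],float))[0];P=(P-np.array(c["tvec"]).ravel())@Rm
    P=P.reshape(400,640,3);P[z==0]=np.nan
    return P
def shot(n,save):
    s=manip.observe();c=viewer.camera(n);cv2.imwrite("pics/"+save+".png",c["frame"])
    P=cloud(c,s);np.save("pics/"+save+".npy",P);return s,c,P
E
python3 - <<'E'
from h import *
s,c,P=shot("top","top0");shot("side","side0")
print(s,manip.grip_point_offset)
E
```

```text
{'clock': 0.0, 'qpos': array([ 1.15219952e+00,  4.87068718e-02,  9.75772442e-02,  1.62201651e+00,
       -1.65220816e-05,  1.44299202e+00]), 'qvel': array([-0.00036005, -0.00142278,  0.00049414,  0.00075566, -0.00086352,
       -0.00018768]), 'joint_torque': array([-1.66567024e-04, -3.38788390e+01,  3.20011747e+01,  2.05169781e-02,
       -4.13954217e-05, -1.58829142e-06]), 'ee_pos': array([150.28657156, 502.3771038 , 230.1296805 ]), 'tcp_rot': array([-3.09052284e-04,  1.44884402e-01,  9.89447891e-01, -1.13356057e-03]), 'ft_force': array([-0.24366337,  0.39112425, -0.33700715]), 'torque': array([-0.03898781,  0.03175499, -0.00039065]), 'gripper_force': 0.0, 'gripper_width': 0.9976127497247698} 18.700000000000003
```

View pics/top0.png

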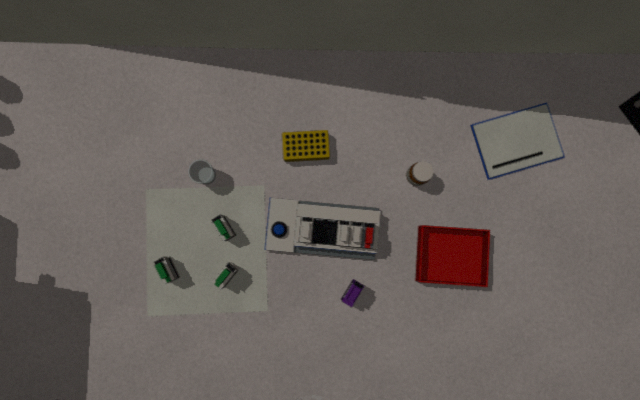

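View pics/side0.png

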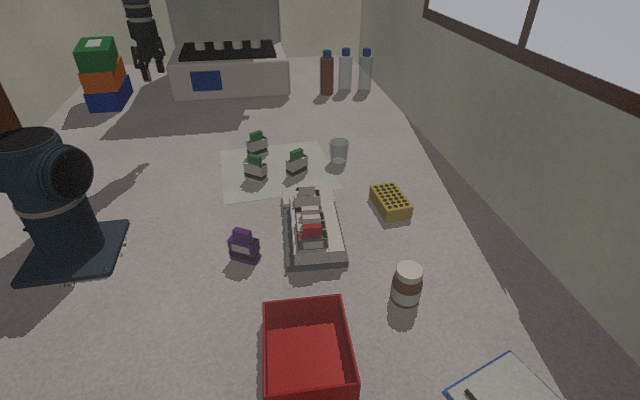

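The top view shows the dock around (320,230), with the button at (280,229) on the +y side, a red tab at (369,236) and a dark double gap at (325,232). Green fresh cartridges are at (224,227), (167,268) and (226,276). A purple look-alike is at (353,293) and the tub at (454,256).

Run:
```python
from h import *
P=np.load("pics/top0.npy");f=cv2.imread("pics/top0.png")
a=cv2.resize(f[190:270,260:390],None,fx=6,fy=6,interpolation=2)
b=cv2.resize(f[205:300,145:250],None,fx=6,fy=6,interpolation=2)
a=cv2.convertScaleAbs(a,alpha=1.6);b=cv2.convertScaleAbs(b,alpha=1.6)
cv2.imwrite("pics/a.png",a);cv2.imwrite("pics/b.png",b)
h=cv2.cvtColor(f,cv2.COLOR_BGR2HSV)
def blobs(m,n,amin=12):
    k,l,st,ce=cv2.connectedComponentsWithStats(m.astype('uint8'))
    for i in range(1,k):
        if st[i,4]>=amin:
            q=P[l==i];q=q[~np.isnan(q[:,0])];zt=np.percentile(q[:,2],90);t=q[q[:,2]>zt-8]
            print(n,ce[i].round(),st[i,4],"med",np.median(q,0).round(),"top",t.mean(0).round(1),t.min(0).round(),t.max(0).round())
H,S,V=h[...,0],h[...,1],h[...,2]
blobs((H>45)&(H<85)&(S>120)&(V>40),"green")
blobs(((H<8)|(H>172))&(S>150)&(V>60),"red")
blobs((H>100)&(H<125)&(S>120)&(V>40),"blue",8)
for n,(u,v) in dict(rack=(306,146),jar=(422,171),beaker=(206,176),purple=(353,293),tubfloor=(453,256),bench=(380,320),d1=(306,230),d2=(325,232),d3=(345,235),d4=(357,235),d5=(369,236),wallback=(340,210),wallfront=(340,253)).items(): print(n,P[v,u].round(1))
```

```text
green [221. 228.] 113 med [545. 239.  85.] top [549.3 242.   85.8] [530. 227.  80.] [568. 258.  91.]
green [162. 272.] 105 med [435. 386.  85.] top [437.  386.8  85.6] [420. 373.  81.] [455. 400.  92.]
green [222. 277.] 101 med [422. 234.  85.] top [423.1 232.8  85.7] [404. 216.  81.] [440. 248.  93.]
red [368. 237.] 136 med [ 528. -135.  105.] top [ 533.  -134.2  105.5] [ 513. -143.  100.] [ 553. -125.  111.]
red [452. 256.] 3842 med [ 480. -370.    6.] top [ 477.4 -366.2   47.9] [ 405. -458.   38.] [ 560. -272.   56.]
blue [480. 152.] 84 med [ 767. -449.    2.] top [ 764.3 -449.7    3.4] [ 695. -482.   -1.] [ 842. -425.   11.]
blue [278. 229.] 93 med [546.  97.  51.] top [545.6  97.3  51.4] [533.  84.  47.] [559. 111.  58.]
rack [768.1  27.8  42.8]
jar [ 699.6 -272.4   86. ]
beaker [688.5 299.4   2.6]
purple [386.4 -97.8  88.1]
tubfloor [ 481.1 -373.3    8.2]
bench [ 306.3 -178.4   -1.9]
d1 [542.9  23.  108.1]
d2 [540.4 -26.5  19.7]
d3 [531.9 -75.  105.4]
d4 [ 532.4 -105.1  104.9]
d5 [ 530.3 -135.2  105.4]
wallback [597.6 -64.1  59.1]
wallfront [484.8 -67.5  19.1]
```

View pics/a.png

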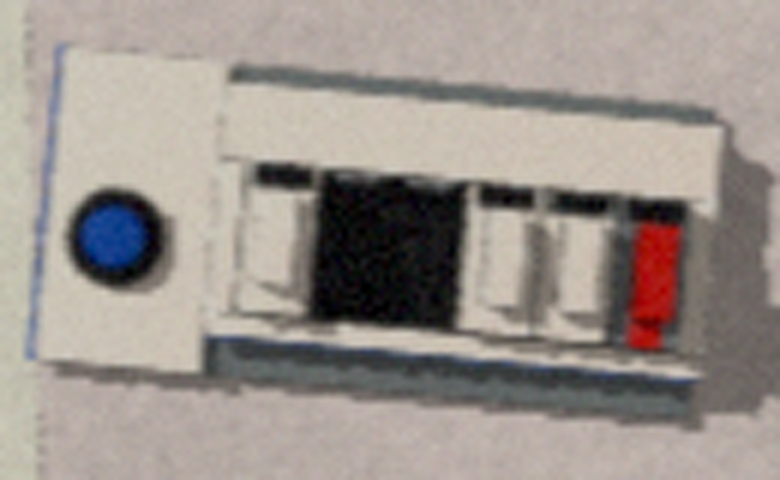

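View pics/b.png

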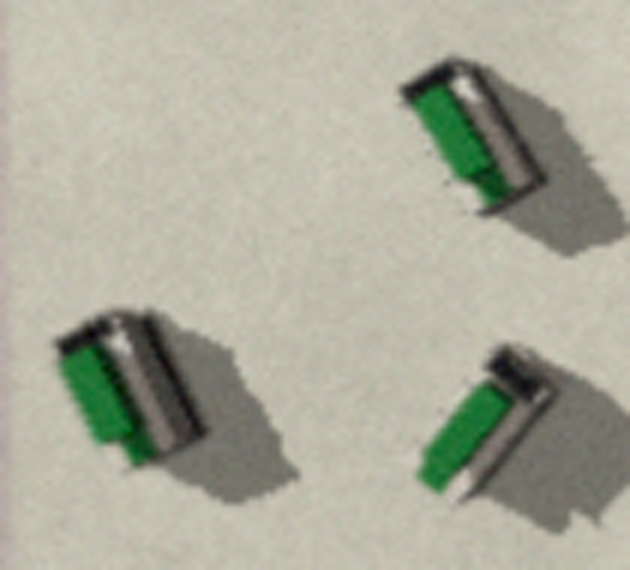

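Lanes from the +y end read kept, empty, empty, kept, kept, spent. There is one spent cartridge, at (369,236) in the top view, and no other red tab. The three green-tabbed ones are the fresh ones, with their black bars at the upper-left, upper-left and upper-right ends. I ignore the purple one. Next I move above the dock for a close look.

Request:
{"op": "move_arm", "data": {"plan": [[[100, 0.37, -0.555, 0.06, -77], [100, 0.37, -0.555, 0.06, -77], [100, 0.37, -0.555, 0.06, -77], [100, 0.37, -0.555, 0.06, -77], [100, 0.37, -0.555, 0.06, -77], [100, 0.37, -0.555, 0.06, -77], [100, 0.37, -0.555, 0.06, -77], [100, 0.37, -0.555, 0.06, -77], [100, 0.37, -0.555, 0.06, -77], [100, 0.37, -0.555, 0.06, -77], [100, 0.37, -0.555, 0.06, -77], [100, 0.37, -0.555, 0.06, -77], [100, 0.37, -0.555, 0.06, -77], [100, 0.37, -0.555, 0.06, -77], [100, 0.37, -0.555, 0.06, -77], [100, 0.37, -0.555, 0.06, -77]]], "newtons": 60}}

```text
clock: 2.1
ee_pos: [520.3, -51.3, 291.6]
tcp_rot: [0.0, 0.729, 0.685, 0.0]
ft_force: [0.1, -0.1, 0.0]
gripper_width: 0.998
gripper_force: 0.0
```

Run:
```python
from h import *
s,c,P=shot("wrist","w1")
print(s["ee_pos"],s["tcp_rot"],np.array(c["mount"]).round(3))
cv2.imwrite("pics/w1b.png",cv2.convertScaleAbs(c["frame"],alpha=1.5))
```

```text
[520.27872879 -51.3227695  291.62590464] [1.97210537e-04 7.28933162e-01 6.84584828e-01 1.43255602e-04] [[-2.00000e-03 -9.55000e-01 -2.97000e-01  7.68170e+01]
 [ 1.00000e+00 -2.00000e-03 -0.00000e+00 -8.83000e-01]
 [-0.00000e+00 -2.97000e-01  9.55000e-01 -1.42836e+02]
 [ 0.00000e+00  0.00000e+00  0.00000e+00  1.00000e+00]]
```

View pics/w1b.png

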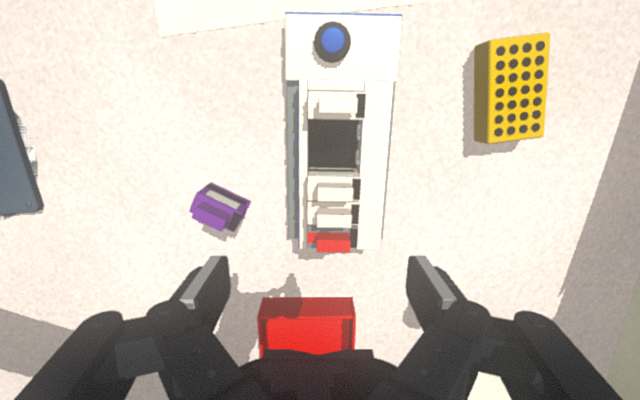

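The wrist view shows the dock from (345,45) to (345,245): button at (333,40), white tabs at (338,103), (335,192) and (333,217), gap at (332,143), red tab at (333,243).

```bash
cat >> h.py <<'E'
def rects(P,m,amin=60):
    """min-area rectangles (world xy) of connected top faces"""
    k,l,st,ce=cv2.connectedComponentsWithStats(m.astype('uint8'),connectivity=4)
    for i in range(1,k):
        if st[i,4]<amin: continue
        q=P[l==i];r=cv2.minAreaRect(q[:,:2].astype('float32'))
        print(ce[i].round(),st[i,4],"rect",np.round(r[0],1),np.round(r[1],1),round(r[2],1),"mean",q.mean(0).round(1))
E
python3 - <<'E'
from h import *
P=np.load("pics/w1.npy")
print("w tabs");rects(P,(P[...,2]>102)&(P[...,2]<110)&(P[...,0]<600)&(P[...,0]>480)&(P[...,1]<60)&(P[...,1]>-170))
Z=P[...,2]
print("walls");rects(P,(Z>49)&(Z<60)&(P[...,0]<640)&(P[...,0]>470)&(P[...,1]<60)&(P[...,1]>-170))
print("body");rects(P,(Z>76)&(Z<84)&(P[...,0]<600)&(P[...,0]>470)&(P[...,1]<60)&(P[...,1]>-170))
f=cv2.imread("pics/w1.png");h=cv2.cvtColor(f,cv2.COLOR_BGR2HSV);rects(P,(h[...,0]>100)&(h[...,0]<125)&(h[...,1]>120)&(Z>40)&(Z<70))
P=np.load("pics/top0.npy");Z=P[...,2];print("top tabs")
rects(P,(Z>101)&(Z<112)&(P[...,0]<600)&(P[...,0]>470)&(P[...,1]<60)&(P[...,1]>-170),30)
print("fresh");rects(P,(Z>80)&(Z<95)&(P[...,1]>150)&(P[...,0]<600)&(P[...,0]>380)&(P[...,1]<420),30)
print("fresh body");rects(P,(Z>54)&(Z<66)&(P[...,1]>150)&(P[...,0]<600)&(P[...,0]>380)&(P[...,1]<420),30)
E
```

```text
w tabs
[338. 105.] 620 rect [545.5  26.4] [15.9 39.3] 86.3 mean [545.   26.3 106.3]
[334. 193.] 501 rect [537.4 -68.2] [15.7 39.7] 86.1 mean [537.2 -68.  106.1]
[334. 220.] 472 rect [ 535.1 -100.5] [16.5 39.3] 86.0 mean [535.  -99.8 106.1]
[333. 245.] 447 rect [ 532.  -132.5] [17.  39.6] 84.8 mean [ 532.4 -131.5  106. ]
walls
[354. 155.] 6437 rect [550.2 -53.9] [217.8 112.3] 85.2 mean [565.8 -37.1  54.1]
[331. 172.] 82 rect [538.2 -53.6] [ 0.9 62.3] 85.5 mean [536.7 -53.5  54.6]
body
[335. 105.] 949 rect [545.5  26.6] [29.3 63.9] 85.2 mean [543.9  27.1  80.5]
[331. 208.] 1955 rect [ 534.9 -100.6] [94.7 64. ] 85.5 mean [533.6 -93.7  80.4]
[334.  34.] 178 rect [547.8 103.8] [13.9 22.5] 78.1 mean [547.7 103.7  52.2]
top tabs
[305. 229.] 96 rect [545.2  25. ] [15.6 39.9] 85.8 mean [544.5  25.2 105.7]
[343. 233.] 95 rect [538.  -70.5] [15.8 39. ] 84.7 mean [537.8 -70.3 105.6]
[356. 234.] 100 rect [ 535.2 -102.1] [15.7 39.8] 85.9 mean [ 535.4 -102.2  105.6]
[369. 235.] 100 rect [ 532.8 -134.3] [16.2 39.7] 85.8 mean [ 533.1 -134.   105.6]
fresh
[219. 227.] 102 rect [548.5 243.6] [39.7 16.4] 34.1 mean [548.7 243.2  85.8]
[161. 270.] 110 rect [437.1 386.7] [39.6 17.2] 29.8 mean [437.1 386.5  85.4]
[222. 276.] 104 rect [424.  233.9] [15.8 39.7] 52.2 mean [424.1 233.6  85.5]
fresh body
[218. 219.] 58 rect [566.7 255.1] [21.  30.9] 29.1 mean [570.2 253.5  59.4]
[226. 232.] 101 rect [538.2 236.2] [39.2 29.4] 31.1 mean [535.  230.9  59.6]
[166. 269.] 167 rect [437.2 386.6] [63.7 30. ] 28.4 mean [437.7 382.   59.8]
[225. 276.] 167 rect [423.7 233.7] [30.6 64.3] 53.6 mean [424.  230.7  59.8]
```

Request:
{"op": "move_arm", "data": {"plan": [[[100, 0.0118, -0.0805, 0, -1.1], [100, 0.0118, -0.0805, 0, -1.1], [100, 0.0118, -0.0805, -0.06, -1.1], [100, 0.0118, -0.0805, -0.12, -1.1], [100, 0.0118, -0.0805, -0.16, -1.1], [100, 0.0118, -0.0805, -0.19, -1.1], [100, 0.0118, -0.0805, -0.209, -1.1], [100, 0.0118, -0.0805, -0.209, -1.1], [0, 0.0118, -0.0805, -0.209, -1.1], [0, 0.0118, -0.0805, -0.209, -1.1], [0, 0.0118, -0.0805, -0.209, -1.1], [0, 0.0118, -0.0805, -0.209, -1.1], [0, 0.0118, -0.0805, -0.209, -1.1], [0, 0.0118, -0.0805, -0.209, -1.1]]], "newtons": 60}}

```text
clock: 3.9
ee_pos: [533.8, -133.1, 84.3]
tcp_rot: [0.002, 0.736, 0.677, 0.001]
ft_force: [0.6, 0.0, 5.7]
gripper_width: 0.452
gripper_force: 62.3
```

Run:
```python
from h import *
s,c,P=shot("wrist","w2")
print({k:np.round(v,3) for k,v in s.items()})
cv2.imwrite("pics/w2b.png",cv2.convertScaleAbs(c["frame"],alpha=1.5))
```

```text
{'clock': np.float64(3.9), 'qpos': array([-0.366,  0.127, -0.109,  1.33 ,  0.   ,  1.288]), 'qvel': array([-0.   , -0.   , -0.001,  0.   ,  0.002,  0.002]), 'joint_torque': array([-4.4000e-02, -3.3374e+01,  2.8479e+01,  1.9300e-01, -1.9000e-02,
        2.0000e-03]), 'ee_pos': array([ 533.822, -133.117,   84.266]), 'tcp_rot': array([0.002, 0.736, 0.677, 0.001]), 'ft_force': array([0.638, 0.041, 5.683]), 'torque': array([-0.031, -0.022,  0.03 ]), 'gripper_force': np.float64(62.297), 'gripper_width': np.float64(0.452)}
```

View pics/w2b.png

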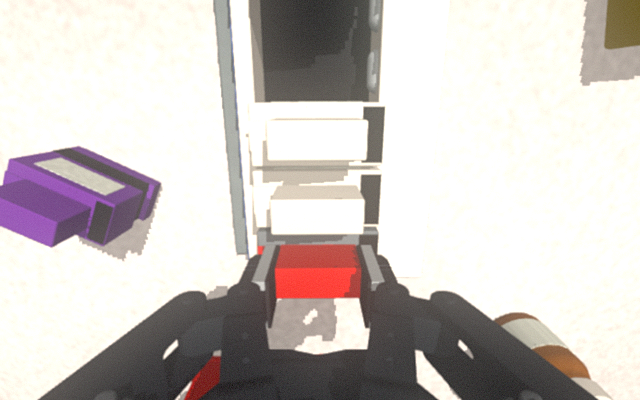

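The red tab is held at (317,270), and the width reading fits a 40 mm tab. I pull it straight up and carry it to the tub.

Request:
{"op": "move_arm", "data": {"plan": [[[0, 0, 0, 0.015, 0], [0, 0, 0, 0.03, 0], [0, 0, 0, 0.06, 0], [0, 0, 0, 0.1, 0], [0, 0, 0, 0.14, 0], [0, -0.01, -0.05, 0.15, 0], [0, -0.052, -0.238, 0.15, 0], [0, -0.052, -0.238, 0.15, 0], [0, -0.052, -0.238, 0.15, 0], [0, -0.052, -0.238, 0.15, 0], [0, -0.052, -0.238, 0.15, 0]]]}}

```text
clock: 5.32
ee_pos: [479.5, -370.2, 232.5]
tcp_rot: [-0.001, 0.736, 0.677, 0.0]
ft_force: [0.6, 1.0, -3.2]
gripper_width: 0.451
gripper_force: 63.7
```

Run:
```python
from h import *
s,c,P=shot("top","t1")
print(s["ee_pos"],s["gripper_width"],s["ft_force"])
f=c["frame"];h=cv2.cvtColor(f,cv2.COLOR_BGR2HSV)
m=((h[...,0]<8)|(h[...,0]>172))&(h[...,1]>150)&(h[...,2]>40)&(P[...,2]<56)&(P[...,2]>-5)
rects(P,m,100)
for n in("top0","t1"):
  Q=np.load(f"pics/{n}.npy");Z=Q[...,2];rects(Q,(Z>101)&(Z<112)&(Q[...,0]<600)&(Q[...,0]>470)&(Q[...,1]<60)&(Q[...,1]>-170),30)
```

```text
[ 479.5467743  -370.24445475  232.51370933] 0.4506620001666898 [ 0.57383352  0.96016175 -3.18109838]
[447. 255.] 3292 rect [ 481.7 -363.5] [177.6 151.9] 86.7 mean [ 484.5 -355.1   11.1]
[305. 229.] 96 rect [545.2  25. ] [15.6 39.9] 85.8 mean [544.5  25.2 105.7]
[343. 233.] 95 rect [538.  -70.5] [15.8 39. ] 84.7 mean [537.8 -70.3 105.6]
[356. 234.] 100 rect [ 535.2 -102.1] [15.7 39.8] 85.9 mean [ 535.4 -102.2  105.6]
[369. 235.] 100 rect [ 532.8 -134.3] [16.2 39.7] 85.8 mean [ 533.1 -134.   105.6]
[305. 229.] 99 rect [545.3  25.1] [15.7 39.6] 85.8 mean [545.   25.1 105.4]
[343. 232.] 98 rect [538.1 -70.5] [15.8 39. ] 85.0 mean [538.3 -70.3 105.7]
[356. 234.] 101 rect [ 535.3 -102. ] [15.8 39.5] 84.6 mean [ 535.5 -101.9  105.7]
```

Request:
{"op": "move_arm", "data": {"plan": [[[0, 0, 0, -0.06, 0], [0, 0, 0, -0.11, 0], [0, 0, 0, -0.14, 0], [0, 0, 0, -0.155, 0], [0, 0, 0, -0.16, 0], [0, 0, 0, -0.162, 0], [0, 0, 0, -0.162, 0], [100, 0, 0, -0.162, 0], [100, 0, 0, -0.162, 0], [100, 0, 0, -0.162, 0], [100, 0, 0, -0.162, 0], [100, 0, 0, -0.162, 0], [100, 0, 0, -0.13, 0], [100, 0, 0, -0.07, 0], [100, 0, 0, 0, 0], [100, 0, 0, 0.05, 0], [100, 0, 0, 0.05, 0]]]}}

```text
clock: 7.5
ee_pos: [482.2, -372.3, 289.8]
tcp_rot: [0.007, 0.736, 0.677, 0.0]
ft_force: [0.3, 0.1, 0.6]
gripper_width: 0.999
gripper_force: 0.0
```

Run:
```python
from h import *
s,c,P=shot("side","s1")
print(s["ee_pos"],s["gripper_width"],s["ft_force"])
```

```text
[ 482.22119635 -372.32187822  289.81538316] 0.9991209668791703 [0.32275659 0.10799238 0.62647468]
```

View pics/s1.png

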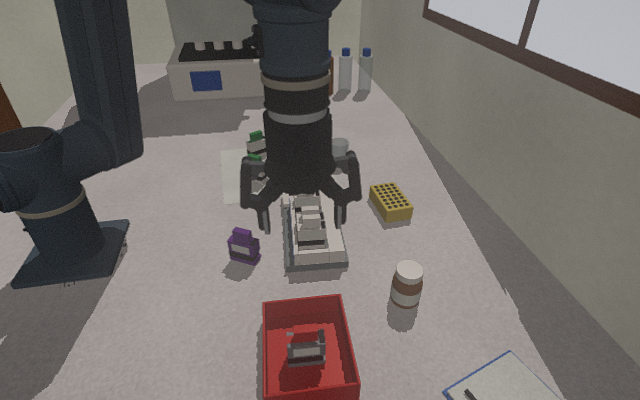

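The spent cartridge is in the tub at (305,350). Next I look at the fresh ones with the wrist camera.

Request:
{"op": "move_arm", "data": {"plan": [[[100, 0.01, 0.53, 0.05, 0], [100, 0.01, 0.53, 0.05, 0], [100, 0.01, 0.53, 0.05, 0], [100, 0.01, 0.53, 0.05, 0], [100, 0.01, 0.53, 0.05, 0], [100, 0.01, 0.53, 0.05, 0], [100, 0.01, 0.53, 0.05, 0], [100, 0.01, 0.53, 0.05, 0], [100, 0.01, 0.53, 0.05, 0], [100, 0.01, 0.53, 0.05, 0], [100, 0.01, 0.53, 0.05, 0], [100, 0.01, 0.53, 0.05, 0], [100, 0.01, 0.53, 0.05, 0], [100, 0.01, 0.53, 0.05, 0]]]}}

```text
clock: 9.3
ee_pos: [490.5, 158.7, 332.4]
tcp_rot: [0.0, 0.736, 0.677, 0.0]
ft_force: [0.6, 0.5, 0.1]
gripper_width: 0.999
gripper_force: 0.0
```

Run:
```python
from h import *
s,c,P=shot("wrist","w3")
print(s["ee_pos"],s["tcp_rot"]);Z=P[...,2];b=(P[...,1]>150)&(P[...,0]<620)&(P[...,0]>370)&(P[...,1]<450)
rects(P,(Z>81)&(Z<95)&b);rects(P,(Z>55)&(Z<66)&b)
cv2.imwrite("pics/w3b.png",cv2.convertScaleAbs(c["frame"],alpha=1.5))
```

```text
[490.45841804 158.7375511  332.37929274] [4.84955108e-05 7.36321998e-01 6.76631295e-01 6.54768539e-05]
[360.  95.] 470 rect [548.5 245.2] [40.4 16.2] 32.8 mean [548.5 245.3  86.1]
[259. 112.] 433 rect [423.6 236. ] [16.6 39.1] 50.6 mean [423.8 236.4  86.2]
[356.  96.] 718 rect [548.5 245.4] [64.8 30.4] 32.6 mean [546.9 245.6  60.6]
[264. 111.] 658 rect [423.6 236.3] [30.8 63.2] 51.2 mean [426.  237.1  60.4]
```

View pics/w3b.png

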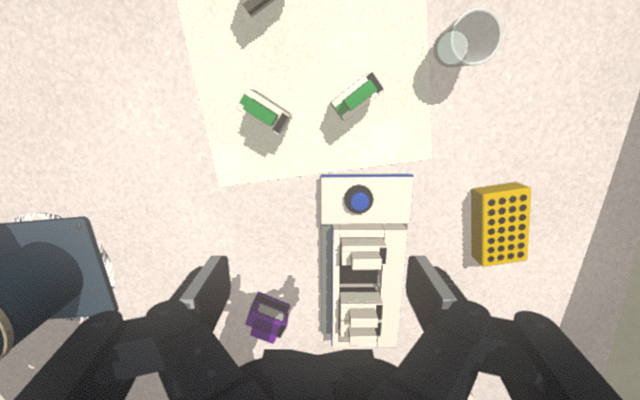

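A is at (360,95) in the view: x, y = (548.5, 245), notch yaw +32.6°. C is at (259,112): (423.6, 236), notch yaw -39°. Both notched ends show as dark bars. I grasp A.

Request:
{"op": "move_arm", "data": {"plan": [[[100, 0.0582, 0.0853, -0.03, 37.3], [100, 0.0582, 0.0853, -0.08, 37.3], [100, 0.0582, 0.0853, -0.12, 37.3], [100, 0.0582, 0.0853, -0.15, 37.3], [100, 0.0582, 0.0853, -0.2, 37.3], [100, 0.0582, 0.0853, -0.23, 37.3], [100, 0.0582, 0.0853, -0.255, 37.3], [100, 0.0582, 0.0853, -0.268, 37.3], [100, 0.0582, 0.0853, -0.268, 37.3], [0, 0.0582, 0.0853, -0.268, 37.3], [0, 0.0582, 0.0853, -0.268, 37.3], [0, 0.0582, 0.0853, -0.268, 37.3], [0, 0.0582, 0.0853, -0.268, 37.3], [0, 0.0582, 0.0853, -0.268, 37.3], [0, 0.0582, 0.0853, -0.268, 37.3], [0, 0.0582, 0.0853, -0.268, 37.3]]]}}

```text
clock: 11.35
ee_pos: [549.5, 245.0, 65.9]
tcp_rot: [0.001, 0.481, 0.877, 0.001]
ft_force: [-0.3, -0.1, 6.2]
gripper_width: 0.452
gripper_force: 61.4
```

Request:
{"op": "move_arm", "data": {"plan": [[[0, 0, 0, 0.03, 0], [0, 0, 0, 0.08, 0], [0, 0, 0, 0.13, 0], [0, 0, 0, 0.17, 0], [0, -0.006, -0.22, 0.17, -37.3], [0, -0.006, -0.22, 0.17, -37.3], [0, -0.006, -0.22, 0.17, -37.3], [0, -0.006, -0.22, 0.17, -37.3], [0, -0.006, -0.22, 0.17, -37.3], [0, -0.006, -0.22, 0.17, -37.3], [0, -0.006, -0.22, 0.17, -37.3], [0, -0.006, -0.22, 0.17, -37.3]]]}}

```text
clock: 12.85
ee_pos: [542.5, 25.9, 234.2]
tcp_rot: [-0.0, 0.735, 0.678, -0.0]
ft_force: [0.3, 0.3, -1.9]
gripper_width: 0.456
gripper_force: 61.2
```

```bash
cat >> h.py <<'E'
def held(P,s):
    """tab/body faces of the held cartridge in tool-centred world axes: points within reach of the fingers, z above TCP-3"""
    t=s["ee_pos"];D=P-t;m=(abs(D[...,0])<45)&(abs(D[...,1])<25)&(D[...,2]>-30)&(D[...,2]<45)
    return m
E
python3 - <<'E'
from h import *
s,c,P=shot("wrist","w4")
print(s["ee_pos"],s["tcp_rot"],s["gripper_width"],s["ft_force"])
f=c["frame"];h=cv2.cvtColor(f,cv2.COLOR_BGR2HSV)
g=(h[...,0]>45)&(h[...,0]<85)&(h[...,1]>100);rects(P,g,60)
z=np.nanpercentile(P[g][:,2],95);m=g&(P[...,2]>z-4);print(z);rects(P,m,60)
Z=P[...,2]
print("dock tabs");rects(P,(Z>102)&(Z<110)&(P[...,0]<600)&(P[...,0]>480)&(P[...,1]<60)&(P[...,1]>-170))
cv2.imwrite("pics/w4b.png",cv2.convertScaleAbs(f,alpha=1.5))
E
```

```text
[542.51700588  25.85333089 234.16591962] [-1.41832851e-04  7.35169190e-01  6.77883648e-01 -5.37780045e-05] 0.45577686578069904 [ 0.30995828  0.34946607 -1.85180384]
[315. 276.] 2708 rect [540.7  27.6] [15.7 36.7] 82.9 mean [nan nan nan]
255.28118482991817
[314. 278.] 2406 rect [540.9  27.3] [16.4 37.5] 85.5 mean [540.   28.2 254.4]
dock tabs
[321. 191.] 632 rect [544.8  28.5] [13.8 39. ] 85.5 mean [544.5  28.9 106.1]
[322. 309.] 571 rect [ 535.  -100.5] [16.8 39.3] 85.8 mean [535.2 -99.5 106. ]
```

View pics/w4b.png

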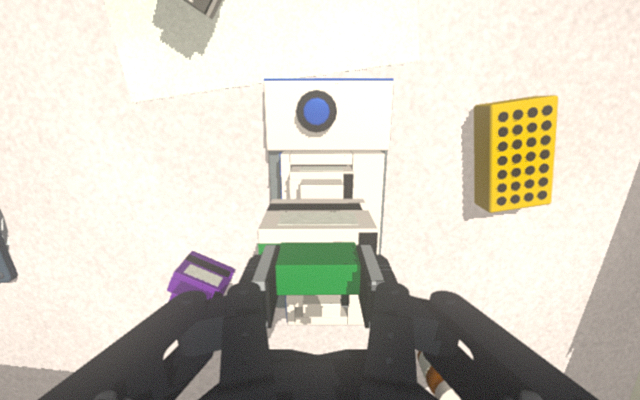

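The held green tab is at (315,270) with the notch bar to the right, towards +x, which is correct. Before inserting I measure the held body's offset.

Run:
```python
from h import *
P=np.load("pics/w4.npy");t=np.array([542.5,25.85,234.2]);D=P-t
a=np.deg2rad(-4.7);X=D[...,0]*np.cos(a)+D[...,1]*np.sin(a);Y=-D[...,0]*np.sin(a)+D[...,1]*np.cos(a);Z=D[...,2]
m=(Z>-12)&(Z<1)&(abs(X)<60)&(abs(Y)<60)
for r in range(205,246,4):
    i=np.where(m[r]&(np.arange(640)>230)&(np.arange(640)<400))[0]
    if len(i): print(r,i.min(),i.max(),X[r,i].min().round(1),X[r,i].max().round(1),"Y",np.median(Y[r,i]).round(1),"Z",np.median(Z[r,i]).round(1))
for r in range(245,295,8):
    i=np.where((Z[r]>16)&(Z[r]<24)&(abs(X[r])<30)&(abs(Y[r])<20))[0]
    if len(i):print("tab",r,i.min(),i.max(),X[r,i].min().round(1),X[r,i].max().round(1),"Y",np.median(Y[r,i]).round(1),Z[r,i].mean().round(1))
```

```text
225 260 375 -32.2 30.2 Y 15.9 Z -10.6
229 258 377 -32.4 30.5 Y 15.6 Z -5.9
233 258 377 -32.7 30.1 Y 13.4 Z -5.6
237 258 377 -32.7 30.5 Y 11.1 Z -5.6
241 258 376 -32.8 30.1 Y 8.8 Z -5.6
245 258 376 -32.9 30.2 Y 8.8 Z -0.6
tab 253 366 366 21.3 21.3 Y 12.6 16.0
tab 261 259 380 -26.9 28.0 Y 9.0 18.6
tab 269 253 387 -29.9 30.0 Y 6.8 20.6
tab 277 274 361 -20.5 18.3 Y 2.8 20.4
tab 285 274 360 -20.6 18.3 Y -1.5 20.4
tab 293 275 360 -20.5 18.4 Y -5.9 20.3
```

Request:
{"op": "move_arm", "data": {"plan": [[[0, 0.0013, -0.0305, 0, 0], [0, 0.0013, -0.0305, -0.03, 0], [0, 0.0013, -0.0305, -0.06, 0], [0, 0.0013, -0.0305, -0.08, 0], [0, 0.0013, -0.0305, -0.08, 0], [0, 0.0013, -0.0305, -0.08, 0]]]}}

```text
clock: 13.65
ee_pos: [544.4, -5.5, 155.3]
tcp_rot: [0.001, 0.736, 0.677, 0.0]
ft_force: [0.5, 0.7, -2.1]
gripper_width: 0.449
gripper_force: 61.1
```

```bash
cat > m.py <<'E'
from h import *
import sys
s,c,P=shot("wrist",sys.argv[1]);t=s["ee_pos"];print(t,s["gripper_width"],s["ft_force"])
D=P-t;a=np.deg2rad(-4.7);X=D[...,0]*np.cos(a)+D[...,1]*np.sin(a);Y=-D[...,0]*np.sin(a)+D[...,1]*np.cos(a);Z=D[...,2]
Q=np.dstack([X,Y,P[...,2]])
bz=t[2]-5.6
def r(n,lo,hi,m=True,amin=40): print(n);rects(Q,(Q[...,2]>lo)&(Q[...,2]<hi)&(abs(X)<60)&(abs(Y)<130)&m,amin)
r("held body",bz-2.5,bz+2.5);r("kept tabs",102.5,109);r("kept body",77,83)
# channel inner walls, dock floor, wall tops
for rr in range(60,260,8):
    w=np.where((abs(P[rr,:,2]-54)<4)&(abs(X[rr])<60))[0]
    if len(w)>4:
        g=np.where(np.diff(X[rr,w])>25)[0]
        if len(g): print(rr,"wall inner X",X[rr,w[g[0]]].round(1),X[rr,w[g[0]+1]].round(1),"Y",Y[rr,w[g[0]]].round(0),"centre",((X[rr,w[g[0]]]+X[rr,w[g[0]+1]])/2).round(1))
E
python3 m.py w5
```

```text
[544.35791845  -5.54225083 155.34203691] 0.448793365340746 [ 0.50411961  0.74543516 -2.06435231]
held body
[317. 236.] 2091 rect [-1.2  9.1] [14.9 64.2] 89.7 mean [ -1.3  11.8 149.7]
kept tabs
[316. 178.] 1507 rect [-2.2 32.7] [39.6 15.9] 0.3 mean [ -2.1  33.  106.1]
[320. 203.] 295 rect [-1.4 15.9] [ 5.1 63.9] 85.7 mean [  0.6  15.7 105.4]
[317. 304.] 1074 rect [ -1.9 -63.4] [17.  39.8] 89.2 mean [ -1.9 -62.6 106.2]
[317. 339.] 984 rect [ -2.1 -95.6] [39.8 17.7] 0.6 mean [ -1.9 -94.3 105.9]
kept body
[316. 164.] 1780 rect [-2.2 32.8] [29.9 64.2] 89.7 mean [-2.  37.5 80.4]
[285. 314.] 434 rect [-28.4 -91.1] [11.  39.3] 0.2 mean [-28.9 -90.8  80.5]
[349. 313.] 428 rect [ 24.5 -90.2] [11.5 37.7] 0.1 mean [ 25.1 -90.2  80.8]
148 wall inner X -35.8 31.5 Y 46.0 centre -2.1
156 wall inner X -38.4 34.0 Y 39.0 centre -2.2
164 wall inner X -38.6 34.1 Y 33.0 centre -2.2
172 wall inner X -38.8 33.6 Y 27.0 centre -2.6
180 wall inner X -38.5 34.1 Y 20.0 centre -2.2
188 wall inner X -38.6 34.3 Y 13.0 centre -2.2
196 wall inner X -35.8 31.4 Y 6.0 centre -2.2
204 wall inner X -42.7 39.0 Y -1.0 centre -1.8
```

Dock centre versus held cartridge: shift -0.9 mm along dock x and -1.2 mm along dock y. I lower it partway into the channel first.

Request:
{"op": "move_arm", "data": {"plan": [[[0, -0.001, -0.0011, 0, 0], [0, -0.001, -0.0011, -0.015, 0], [0, -0.001, -0.0011, -0.03, 0], [0, -0.001, -0.0011, -0.038, 0], [0, -0.001, -0.0011, -0.045, 0], [0, -0.001, -0.0011, -0.045, 0]]]}}

```text
clock: 14.45
ee_pos: [542.3, -6.8, 108.7]
tcp_rot: [-0.001, 0.736, 0.677, -0.0]
ft_force: [-0.5, 0.2, -0.9]
gripper_width: 0.452
gripper_force: 61.3
```

Request:
{"op": "move_arm", "data": {"plan": [[[0, 0, 0, -0.007, 0], [0, 0, 0, -0.014, 0], [0, 0, 0, -0.02, 0], [0, 0, 0, -0.025, 0], [0, 0, 0, -0.028, 0], [0, 0, 0, -0.028, 0], [0, 0, 0, -0.028, 0]]]}}

```text
clock: 15.32
ee_pos: [543.0, -6.8, 85.9]
tcp_rot: [0.001, 0.736, 0.677, 0.001]
ft_force: [-9.1, 1.9, 18.2]
gripper_width: 0.457
gripper_force: 63.5
```

It is home: TCP z is 85.9 against 85.6 expected, at 18 N. I release, lift, and check with the wrist camera.

Request:
{"op": "move_arm", "data": {"plan": [[[0, 0, 0, 0.003, 0], [100, 0, 0, 0.003, 0], [100, 0, 0, 0.003, 0], [100, 0, 0, 0.003, 0], [100, 0, 0, 0.003, 0], [100, 0, 0, 0.005, 0], [100, 0, 0, 0.03, 0], [100, 0, -0.03, 0.08, 0], [100, 0, -0.06, 0.13, 0], [100, 0, -0.06, 0.15, 0], [100, 0, -0.06, 0.15, 0], [100, 0, -0.06, 0.15, 0]]]}}

```text
clock: 16.82
ee_pos: [542.4, -66.5, 230.0]
tcp_rot: [-0.001, 0.736, 0.677, -0.001]
ft_force: [0.2, -0.4, -0.9]
gripper_width: 1.004
gripper_force: 0.0
```

```bash
python3 m.py w6
```

```text
[542.35305807 -66.50909962 229.95858972] 1.0041601497455837 [ 0.23784071 -0.4039016  -0.86465732]
held body
kept tabs
[313.  87.] 1021 rect [-4.9 93. ] [15.8 40.1] 89.8 mean [ -4.9  93.  106.2]
[314. 127.] 886 rect [-4.2 60.7] [15.2 39.8] 89.9 mean [ -4.2  60.8 106.1]
[314. 197.] 775 rect [-5.  -2.5] [16.2 39.5] 89.8 mean [ -4.7  -2.  106.1]
[314. 230.] 707 rect [ -4.7 -34.4] [39.8 16.6] 0.6 mean [ -4.8 -33.9 106.1]
kept body
[314.  90.] 1416 rect [-5.  93.2] [30.2 64.4] 89.9 mean [-4.7 92.1 80.5]
[314. 125.] 1250 rect [-4.5 60.4] [28.4 64.2] 89.9 mean [-4.3 61.4 80.4]
[314. 186.] 963 rect [-4.7 -2.1] [29.4 64. ] 89.9 mean [-4.6  2.2 80.4]
[314. 216.] 905 rect [ -4.9 -34.3] [63.6 30.4] 0.6 mean [ -4.7 -29.7  80.4]
76 wall inner X -40.8 30.5 Y 107.0 centre -5.2
84 wall inner X -41.1 29.7 Y 99.0 centre -5.7
92 wall inner X -41.3 30.0 Y 92.0 centre -5.7
100 wall inner X -40.6 30.2 Y 84.0 centre -5.2
108 wall inner X -38.4 29.3 Y 76.0 centre -4.6
116 wall inner X -40.3 30.5 Y 69.0 centre -4.9
124 wall inner X -40.5 30.8 Y 61.0 centre -4.9
132 wall inner X -39.9 31.1 Y 53.0 centre -4.4
140 wall inner X -40.1 30.0 Y 45.0 centre -5.0
148 wall inner X -38.3 29.3 Y 37.0 centre -4.5
156 wall inner X -38.6 28.7 Y 28.0 centre -5.0
164 wall inner X -39.1 28.7 Y 20.0 centre -5.2
172 wall inner X -38.4 29.0 Y 11.0 centre -4.7
180 wall inner X -40.6 30.1 Y 3.0 centre -5.2
188 wall inner X -40.9 30.4 Y -6.0 centre -5.3
196 wall inner X -40.3 30.6 Y -16.0 centre -4.8
204 wall inner X -40.7 29.8 Y -25.0 centre -5.4
212 wall inner X -39.9 29.9 Y -34.0 centre -5.0
220 wall inner X -40.0 30.2 Y -43.0 centre -4.9
228 wall inner X -40.5 30.6 Y -53.0 centre -5.0
236 wall inner X -38.5 29.6 Y -62.0 centre -4.5
244 wall inner X -38.1 28.8 Y -74.0 centre -4.7
```

It stands as high as its neighbours (106.1 mm), and the kept ones have not moved. Now fresh C, bound for lane +16.

Request:
{"op": "move_arm", "data": {"plan": [[[100, -0.119, 0.302, 0, -34.3], [100, -0.119, 0.302, 0, -34.3], [100, -0.119, 0.302, 0, -34.3], [100, -0.119, 0.302, 0, -34.3], [100, -0.119, 0.302, 0, -34.3], [100, -0.119, 0.302, 0, -34.3], [100, -0.119, 0.302, 0, -34.3], [100, -0.119, 0.302, -0.05, -34.3], [100, -0.119, 0.302, -0.1, -34.3], [100, -0.119, 0.302, -0.14, -34.3], [100, -0.119, 0.302, -0.167, -34.3], [100, -0.119, 0.302, -0.167, -34.3], [0, -0.119, 0.302, -0.167, -34.3], [0, -0.119, 0.302, -0.167, -34.3], [0, -0.119, 0.302, -0.167, -34.3], [0, -0.119, 0.302, -0.167, -34.3], [0, -0.119, 0.302, -0.167, -34.3], [0, -0.119, 0.302, -0.167, -34.3]]]}}

```text
clock: 19.12
ee_pos: [425.3, 235.9, 66.4]
tcp_rot: [0.0, 0.903, 0.43, 0.002]
ft_force: [-1.1, 0.2, 6.4]
gripper_width: 0.447
gripper_force: 61.3
```

Request:
{"op": "move_arm", "data": {"plan": [[[0, 0, 0, 0.03, 0], [0, 0, 0, 0.08, 0], [0, 0, 0, 0.13, 0], [0, 0, 0, 0.17, 0], [0, 0.1164, -0.2737, 0.17, 34.3], [0, 0.1164, -0.2737, 0.17, 34.3], [0, 0.1164, -0.2737, 0.17, 34.3], [0, 0.1164, -0.2737, 0.17, 34.3], [0, 0.1164, -0.2737, 0.17, 34.3], [0, 0.1164, -0.2737, 0.17, 34.3], [0, 0.1164, -0.2737, 0.17, 34.3], [0, 0.1164, -0.2737, 0.13, 34.3], [0, 0.1164, -0.2737, 0.1, 34.3], [0, 0.1164, -0.2737, 0.09, 34.3], [0, 0.1164, -0.2737, 0.09, 34.3], [0, 0.1164, -0.2737, 0.09, 34.3]]]}}

```text
clock: 21.12
ee_pos: [541.2, -38.2, 156.2]
tcp_rot: [0.001, 0.736, 0.677, 0.001]
ft_force: [0.1, 0.0, -2.3]
gripper_width: 0.45
gripper_force: 61.2
```

```bash
python3 m.py w7
```

```text
[541.17282712 -38.20163126 156.17804415] 0.4501537685753998 [ 0.09591692  0.0464708  -2.25642798]
held body
[317. 236.] 2026 rect [-1.2  8.9] [15.3 64.2] 89.9 mean [ -1.2  11.4 150.2]
kept tabs
[316. 127.] 1639 rect [-1.5 65.3] [15.3 39.9] 89.9 mean [ -1.5  65.4 106.2]
[317. 178.] 1527 rect [-0.9 32.5] [16.  40.1] 90.0 mean [ -0.9  32.9 106.1]
[319. 204.] 295 rect [-1.6 15.4] [ 5.3 63.8] 86.6 mean [ -0.   15.3 105.6]
[318. 304.] 968 rect [ -1.2 -62.7] [39.9 16.8] 1.0 mean [ -1.  -62.4 106.3]
kept body
[316. 123.] 2267 rect [-1.5 65. ] [64.3 29.6] 0.1 mean [-1.6 66.4 80.5]
[317. 164.] 1754 rect [-1.  32.6] [29.9 64.2] 89.9 mean [-1.1 37.4 80.4]
[350. 296.] 65 rect [ 26.1 -74.1] [8.6 6.6] 0.5 mean [ 26.1 -74.   80.7]
[285. 298.] 55 rect [-28.3 -75.5] [4.8 8.5] 88.3 mean [-28.3 -75.5  80.4]
108 wall inner X -38.1 34.3 Y 76.0 centre -1.9
116 wall inner X -37.6 34.7 Y 70.0 centre -1.5
124 wall inner X -37.8 35.1 Y 64.0 centre -1.4
132 wall inner X -38.1 34.4 Y 58.0 centre -1.9
140 wall inner X -37.7 34.7 Y 52.0 centre -1.5
148 wall inner X -35.0 32.7 Y 46.0 centre -1.1
156 wall inner X -37.5 35.0 Y 39.0 centre -1.2
164 wall inner X -36.8 35.5 Y 33.0 centre -0.6
172 wall inner X -37.1 34.8 Y 26.0 centre -1.2
180 wall inner X -37.5 34.9 Y 20.0 centre -1.3
188 wall inner X -37.1 35.4 Y 12.0 centre -0.8
196 wall inner X -34.9 32.4 Y 5.0 centre -1.2
204 wall inner X -42.7 39.4 Y -1.0 centre -1.6
```

Request:
{"op": "move_arm", "data": {"plan": [[[0, 0, -0.0006, 0, 0], [0, 0, -0.0006, -0.015, 0], [0, 0, -0.0006, -0.03, 0], [0, 0, -0.0006, -0.038, 0], [0, 0, -0.0006, -0.045, 0], [0, 0, -0.0006, -0.045, 0]]]}}

```text
clock: 21.92
ee_pos: [540.0, -39.1, 108.7]
tcp_rot: [-0.0, 0.736, 0.677, -0.0]
ft_force: [0.6, 0.1, -1.0]
gripper_width: 0.453
gripper_force: 61.3
```

Request:
{"op": "move_arm", "data": {"plan": [[[0, 0, 0, -0.007, 0], [0, 0, 0, -0.014, 0], [0, 0, 0, -0.02, 0], [0, 0, 0, -0.025, 0], [0, 0, 0, -0.028, 0], [0, 0, 0, -0.028, 0], [0, 0, 0, -0.028, 0]]]}}

```text
clock: 22.8
ee_pos: [540.1, -39.3, 86.3]
tcp_rot: [0.001, 0.736, 0.677, 0.0]
ft_force: [-10.3, 2.4, 20.6]
gripper_width: 0.454
gripper_force: 64.0
```

Request:
{"op": "move_arm", "data": {"plan": [[[0, 0, 0, 0.003, 0], [100, 0, 0, 0.003, 0], [100, 0, 0, 0.003, 0], [100, 0, 0, 0.003, 0], [100, 0, 0, 0.003, 0], [100, 0, 0, 0.005, 0], [100, 0, 0, 0.03, 0], [100, 0, 0, 0.08, 0], [100, 0, 0, 0.14, 0], [100, -0.09, 0.33, 0.2, 0], [100, -0.09, 0.33, 0.2, 0], [100, -0.09, 0.33, 0.2, 0], [100, -0.09, 0.33, 0.2, 0], [100, -0.09, 0.33, 0.2, 0], [100, -0.09, 0.33, 0.2, 0], [100, -0.09, 0.33, 0.2, 0], [100, -0.09, 0.33, 0.2, 0], [100, -0.09, 0.33, 0.2, 0]]]}}

```text
clock: 25.05
ee_pos: [450.6, 289.7, 281.0]
tcp_rot: [0.0, 0.736, 0.676, -0.0]
ft_force: [-0.2, -0.5, 0.6]
gripper_width: 1.0
gripper_force: 0.0
```

Run:
```python
from h import *
s,c,P=shot("wrist","w8")
print(s["ee_pos"]);Z=P[...,2];b=(P[...,1]>300)&(P[...,0]<620)&(P[...,0]>370)&(P[...,1]<450)
rects(P,(Z>81)&(Z<95)&b);rects(P,(Z>55)&(Z<66)&b)
cv2.imwrite("pics/w8b.png",cv2.convertScaleAbs(c["frame"],alpha=1.5))
```

```text
[450.60542128 289.71489327 281.03560768]
[297.  85.] 642 rect [436.2 390.8] [40.2 16.3] 28.2 mean [436.3 390.8  86.2]
[299.  87.] 964 rect [436.2 390.7] [64.4 30.8] 28.2 mean [437.5 390.1  60.5]
```

View pics/w8b.png

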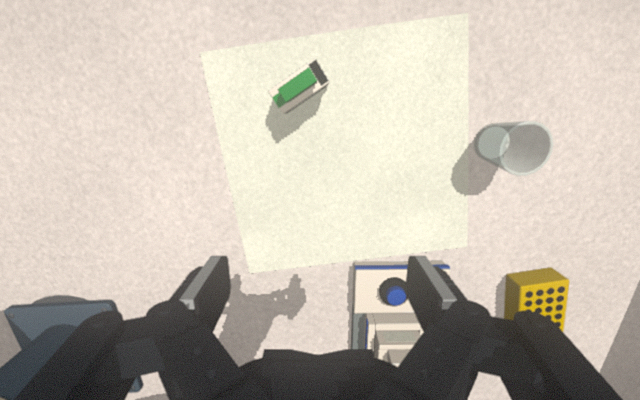

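B's green tab is at (297,85), with its notch bar up and to the right, so yaw is +28.2°. I grasp it.

Request:
{"op": "move_arm", "data": {"plan": [[[100, -0.0137, 0.098, 0, 32.9], [100, -0.0137, 0.098, 0, 32.9], [100, -0.0137, 0.098, 0, 32.9], [100, -0.0137, 0.098, -0.05, 32.9], [100, -0.0137, 0.098, -0.1, 32.9], [100, -0.0137, 0.098, -0.15, 32.9], [100, -0.0137, 0.098, -0.19, 32.9], [100, -0.0137, 0.098, -0.217, 32.9], [100, -0.0137, 0.098, -0.217, 32.9], [0, -0.0137, 0.098, -0.217, 32.9], [0, -0.0137, 0.098, -0.217, 32.9], [0, -0.0137, 0.098, -0.217, 32.9], [0, -0.0137, 0.098, -0.217, 32.9], [0, -0.0137, 0.098, -0.217, 32.9], [0, -0.0137, 0.098, -0.217, 32.9]]]}}

```text
clock: 26.98
ee_pos: [437.7, 389.7, 66.7]
tcp_rot: [0.001, 0.514, 0.858, 0.002]
ft_force: [-0.6, -0.8, 5.4]
gripper_width: 0.452
gripper_force: 61.2
```

Request:
{"op": "move_arm", "data": {"plan": [[[0, 0, 0, 0.03, 0], [0, 0, 0, 0.08, 0], [0, 0, 0, 0.13, 0], [0, 0, 0, 0.17, 0], [0, 0.0958, -0.5233, 0.17, -32.9], [0, 0.0958, -0.5233, 0.17, -32.9], [0, 0.0958, -0.5233, 0.17, -32.9], [0, 0.0958, -0.5233, 0.17, -32.9], [0, 0.0958, -0.5233, 0.17, -32.9], [0, 0.0958, -0.5233, 0.17, -32.9], [0, 0.0958, -0.5233, 0.17, -32.9], [0, 0.0958, -0.5233, 0.17, -32.9], [0, 0.0958, -0.5233, 0.17, -32.9], [0, 0.0958, -0.5233, 0.17, -32.9], [0, 0.0958, -0.5233, 0.17, -32.9], [0, 0.0958, -0.5233, 0.12, -32.9], [0, 0.0958, -0.5233, 0.09, -32.9], [0, 0.0958, -0.5233, 0.09, -32.9], [0, 0.0958, -0.5233, 0.09, -32.9]]]}}

```text
clock: 29.35
ee_pos: [533.0, -133.7, 155.9]
tcp_rot: [0.001, 0.735, 0.678, 0.0]
ft_force: [0.7, -1.0, -1.2]
gripper_width: 0.45
gripper_force: 61.3
```

```bash
python3 m.py w9
```

```text
[ 532.97931125 -133.73135571  155.85833571] 0.4501717037717307 [ 0.71822208 -1.00030046 -1.23941283]
held body
[317. 234.] 2124 rect [-1.3  9.4] [16.2 64.1] 89.6 mean [ -1.5  12.3 149.6]
kept tabs
[319.  19.] 1484 rect [-1.000e-01  1.248e+02] [39.8 10.4] 0.0 mean [ -0.2 124.7 106.1]
[317.  75.] 1997 rect [-1.2 95.3] [40.4 16.4] 1.2 mean [ -1.3  95.3 106.2]
[317. 127.] 1685 rect [-0.9 65. ] [15.9 40.2] 89.9 mean [ -1.   65.2 106.1]
[318. 177.] 1527 rect [-0.9 33.3] [39.7 16.1] 0.3 mean [ -0.8  33.6 106.1]
[319. 202.] 289 rect [-1.2 16.8] [ 4.9 64.1] 85.9 mean [  0.3  16.6 105.7]
kept body
[318.  40.] 1824 rect [-1.000e-01  1.213e+02] [64.  17.4] 0.0 mean [ -0.3 119.   80.5]
[317. 101.] 4687 rect [-1.  80.3] [64.3 60.7] 0.6 mean [-0.9 80.8 80.4]
[318. 163.] 1774 rect [-0.8 33.4] [29.8 64.3] 90.0 mean [-0.8 38.1 80.4]
60 wall inner X -37.5 35.2 Y 111.0 centre -1.1
68 wall inner X -36.8 34.5 Y 105.0 centre -1.2
76 wall inner X -37.2 34.8 Y 100.0 centre -1.2
84 wall inner X -37.3 34.9 Y 94.0 centre -1.2
92 wall inner X -36.9 35.4 Y 88.0 centre -0.8
100 wall inner X -37.2 35.7 Y 82.0 centre -0.8
108 wall inner X -37.5 34.9 Y 76.0 centre -1.3
116 wall inner X -37.7 35.3 Y 70.0 centre -1.2
124 wall inner X -37.3 35.6 Y 64.0 centre -0.9
132 wall inner X -37.6 35.8 Y 58.0 centre -0.9
140 wall inner X -36.8 35.2 Y 52.0 centre -0.8
148 wall inner X -34.9 33.9 Y 46.0 centre -0.5
156 wall inner X -36.5 35.8 Y 40.0 centre -0.4
164 wall inner X -37.1 34.9 Y 33.0 centre -1.1
172 wall inner X -37.3 35.4 Y 26.0 centre -0.9
180 wall inner X -36.7 35.8 Y 20.0 centre -0.4
188 wall inner X -37.0 35.1 Y 13.0 centre -1.0
196 wall inner X -34.2 33.1 Y 5.0 centre -0.6
204 wall inner X -43.7 39.3 Y -1.0 centre -2.2
```

Request:
{"op": "move_arm", "data": {"plan": [[[0, 0.0003, -0.0014, 0, 0], [0, 0.0003, -0.0014, -0.015, 0], [0, 0.0003, -0.0014, -0.03, 0], [0, 0.0003, -0.0014, -0.038, 0], [0, 0.0003, -0.0014, -0.045, 0], [0, 0.0003, -0.0014, -0.045, 0]]]}}

```text
clock: 30.15
ee_pos: [532.3, -135.8, 108.7]
tcp_rot: [-0.0, 0.736, 0.677, -0.0]
ft_force: [-0.6, -0.5, -0.5]
gripper_width: 0.448
gripper_force: 61.3
```

Request:
{"op": "move_arm", "data": {"plan": [[[0, 0, 0, -0.007, 0], [0, 0, 0, -0.014, 0], [0, 0, 0, -0.02, 0], [0, 0, 0, -0.025, 0], [0, 0, 0, -0.028, 0], [0, 0, 0, -0.028, 0], [0, 0, 0, -0.028, 0]]]}}

```text
clock: 31.02
ee_pos: [532.5, -136.0, 86.6]
tcp_rot: [0.001, 0.736, 0.677, 0.0]
ft_force: [-9.1, 3.0, 21.3]
gripper_width: 0.451
gripper_force: 64.0
```

Request:
{"op": "move_arm", "data": {"plan": [[[0, 0, 0, 0.003, 0], [100, 0, 0, 0.003, 0], [100, 0, 0, 0.003, 0], [100, 0, 0, 0.003, 0], [100, 0, 0, 0.003, 0], [100, 0, 0, 0.005, 0], [100, 0, 0, 0.03, 0], [100, 0, 0, 0.08, 0], [100, 0, 0, 0.14, 0], [100, 0, 0.07, 0.2, 0], [100, 0, 0.07, 0.21, 0], [100, 0, 0.07, 0.21, 0], [100, 0, 0.07, 0.21, 0], [100, 0, 0.07, 0.21, 0]]]}}

```text
clock: 32.78
ee_pos: [532.0, -66.5, 289.3]
tcp_rot: [-0.001, 0.736, 0.677, -0.001]
ft_force: [-0.5, 0.6, 0.1]
gripper_width: 0.995
gripper_force: 0.0
```

```bash
python3 m.py w10 | grep -v inner
python3 - <<'E'
from h import *
P=np.load("pics/w10.npy");f=cv2.imread("pics/w10.png");h=cv2.cvtColor(f,cv2.COLOR_BGR2HSV)
rects(P,(h[...,0]>100)&(h[...,0]<125)&(h[...,1]>120)&(P[...,2]>40)&(P[...,2]<70),30)
cv2.imwrite("pics/w10b.png",cv2.convertScaleAbs(f,alpha=1.5))
shot("side","s2")
E
```

```text
[531.99362136 -66.45603602 289.32384432] 0.9946220510514482 [-0.47635516  0.58930987  0.12023   ]
held body
kept tabs
[324.  90.] 671 rect [ 5.7 93.7] [15.5 39.7] 89.7 mean [  5.5  93.8 106.3]
[325. 123.] 605 rect [ 6.2 61.7] [15.3 39.5] 89.8 mean [  5.8  61.7 106. ]
[324. 154.] 560 rect [ 5.2 28.8] [38.9 16.2] 1.6 mean [  5.3  29.  106.2]
[324. 181.] 526 rect [ 5.4 -1.7] [39.7 16.2] 1.3 mean [  5.6  -1.2 106.1]
[324. 209.] 493 rect [  5.4 -33.6] [38.7 16.8] 0.4 mean [  5.2 -33.  106.1]
[324. 236.] 484 rect [  5.5 -67.5] [39.9 17.2] 0.4 mean [  5.4 -66.8 106. ]
kept body
[323.  92.] 1011 rect [ 5.5 93.4] [30.2 64.1] 89.7 mean [ 4.7 93.3 80.5]
[324. 122.] 929 rect [ 6.1 60.9] [28.6 64.2] 89.8 mean [ 5.4 61.5 80.4]
[324. 172.] 2201 rect [ 5.6 -2.5] [64.  93.3] 0.4 mean [ 5.2  3.5 80.4]
[323. 225.] 635 rect [  5.4 -67. ] [30.  64.1] 90.0 mean [  4.9 -62.4  80.4]
[319.  24.] 401 rect [546.3  99.5] [24.  23.2] 32.8 mean [546.2  99.4  52.1]
```

View pics/w10b.png

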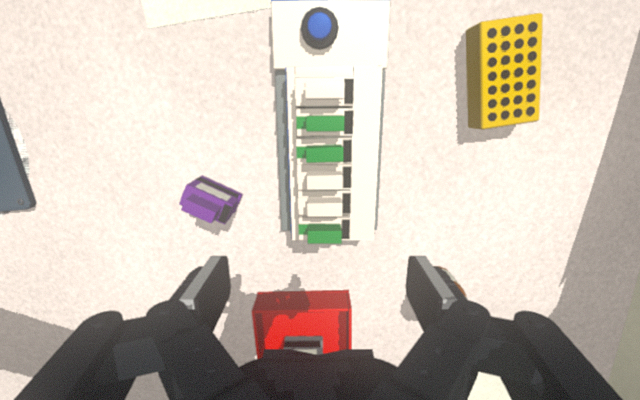

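View pics/s2.png

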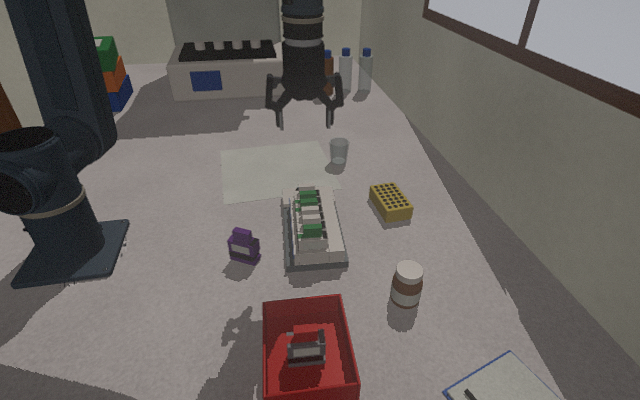

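All six tabs stand level at 106 mm, with greens at (324,123), (324,153) and (324,234) and the bars at the back. The spent one is in the tub, and the start button is at (319,25). I press it with the fingers shut.

Request:
{"op": "move_arm", "data": {"plan": [[[0, 0.014, 0.164, -0.05, 0], [0, 0.014, 0.164, -0.1, 0], [0, 0.014, 0.164, -0.1, 0], [0, 0.014, 0.164, -0.14, 0], [0, 0.014, 0.164, -0.18, 0], [0, 0.014, 0.164, -0.21, 0], [0, 0.014, 0.164, -0.23, 0], [0, 0.014, 0.164, -0.238, 0], [0, 0.014, 0.164, -0.244, 0], [0, 0.014, 0.164, -0.248, 0], [0, 0.014, 0.164, -0.248, 0], [0, 0.014, 0.164, -0.248, 0]]]}}

```text
clock: 34.38
ee_pos: [546.9, 97.9, 46.0]
tcp_rot: [0.001, 0.736, 0.677, 0.0]
ft_force: [-5.2, -1.9, 8.8]
gripper_width: -0.001
gripper_force: 4.3
```

Request:
{"op": "move_arm", "data": {"plan": [[[0, 0, 0, 0.02, 0], [0, 0, 0, 0.06, 0], [0, 0, 0, 0.12, 0], [0, 0, 0, 0.18, 0], [0, -0.1, 0, 0.22, 0], [0, -0.1, 0.05, 0.25, 0], [0, -0.1, 0.05, 0.25, 0], [0, -0.1, 0.05, 0.25, 0], [0, -0.1, 0.05, 0.25, 0], [0, -0.1, 0.05, 0.25, 0]]]}}

```text
clock: 35.62
ee_pos: [446.9, 147.4, 291.7]
tcp_rot: [-0.001, 0.736, 0.677, -0.001]
ft_force: [0.3, 0.3, -0.0]
gripper_width: -0.002
gripper_force: 0.0
```

Run:
```python
from h import *
s,c,P=shot("top","t9");Z=P[...,2]
rects(P,(Z>101)&(Z<112)&(P[...,0]<600)&(P[...,0]>470)&(P[...,1]<60)&(P[...,1]>-170),30)
f=c["frame"];h=cv2.cvtColor(f,cv2.COLOR_BGR2HSV);H,S=h[...,0],h[...,1]
rects(P,(H>100)&(H<125)&(S>120)&(Z>40)&(Z<70),30)
rects(P,((H<8)|(H>172))&(S>150)&(Z<56),100);rects(P,((P[...,1]<-270)&(P[...,0]>400)&(P[...,0]<560)&(Z>56)&(Z<110)),15)
print(s["ee_pos"])
```

```text
[305. 229.] 94 rect [545.1  25.1] [15.6 39.8] 85.8 mean [544.7  24.9 105.8]
[318. 230.] 96 rect [542.6  -7.6] [15.7 38.7] 85.1 mean [542.8  -7.8 105.5]
[331. 232.] 98 rect [540.2 -39.8] [37.7 15.2] 0.8 mean [539.8 -40.2 105.6]
[343. 233.] 96 rect [538.1 -70.6] [16.2 38.8] 86.1 mean [537.7 -70.4 105.4]
[356. 234.] 96 rect [ 535.2 -102.4] [16.1 39.6] 85.0 mean [ 535.5 -102.4  105.8]
[369. 235.] 98 rect [ 531.9 -136. ] [16.  38.6] 84.8 mean [ 531.9 -136.   105.6]
[278. 229.] 104 rect [546.4  95.6] [27.4 29.4] 38.1 mean [546.2  96.2  50.1]
[452. 256.] 3635 rect [ 481.2 -373.7] [197.7 152.1] 87.0 mean [ 482.4 -369.6   13.4]
[459. 257.] 308 rect [ 481.2 -373. ] [30.1 63.6] 86.9 mean [ 481.3 -370.4   74.3]
[446.93994697 147.40862943 291.6554157 ]
```

```bash
python3 -c "
from bench import job
print(job.finish_job())"
```

```text
the job is handed in; nothing more can be done
None
```

I handed the job in at about 36 s; no verdict came back. By my own camera checks, the one spent cartridge is in the tub, the three fresh ones stand home in the dock with their notched ends to the back, the white ones have not moved, and the start button was pressed and let go.

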